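# Wedge the sagging cubby door tight at its mark

## Task

The frosted door of the little pine cubby has dropped at one end and rattles. Slide the wooden wedge, thin end first and flat on the desk, under the metal runner at the door's dropped end and push it in until the strip on the door has risen level with the strip on the frame beside it, where the door meets a hard stop; press on until it sits firmly against that stop, but do not force it, then let go so that the wedge keeps it tight. Let the wedge alone lift the door (keep the gripper off it), and leave the other things where they are.

Things in the scene. Friction and masses are not known exactly. Their poses are not given: they have to be found in the camera images.
- wedge_grip (a point): Grip point of the loose wedge: pale birch, 80 g, 160 mm long, 36 mm wide, flat underside, top sloping evenly 1 in 5 from a 4 mm thick thin end to a 36 mm high butt. The point is midway across its width, 34 mm from the butt, 126 mm from the thin end, 14.5 mm above the underside (wedge 29 mm high there). Axes: z up, x across the width (the sides to grasp), -y from butt to thin end.
- wedge_tip (a point): Middle of the wedge's thin end edge, 2 mm above its underside. Same axes as wedge_grip.
- runner (a point): Lowest point, mid-length, of the runner: an aluminium rod, 12 x 50 mm, parallel to the cubby's front, under a pine block that sticks out 26 mm from the face of the door, at the lower corner of its dropped end (top 50 mm above the desk). The wedge goes in under it squarely, along the cubby's -y. Underside 9 to 15 mm above the desk at the start; has to rise 7 mm. Axes as mark within 0.04 rad.
- door_line (a point): End, next to the frame, of the dark steel strip on the door's face (52 mm long, 6 mm high, level once the door is level); at half the strip's height. It has to rise by about 8.5 mm to come level with mark.
- mark (a point): Height mark: the end, next to the door, of the dark steel strip (20 x 6 mm) fixed to the cubby's upright frame post at the door's dropped end; at half the strip's height. Axes are the cubby's: z up, y straight out of its front, x along the front from the dropped end to the other. With the door at the mark, runner is 44 mm to +x, 8 mm to +y and 101 mm below this point.
- cubby: Fixed pine cubby, 300 mm long (x), 180 mm deep (y), 192 mm high, on four levelling feet set differently each time: its height varies by +-3 mm. Origin under its centre, 192 mm below its top; front faces +y, door's mid-plane at y = 96 mm, dropped end at -x. Its bottom is at least 40 mm over the desk: behind the runner the thin end has 140 mm of free room.
- ruler_center (a point): Centre of a flat piece of birch ruler, 110 x 30 x 4 mm, lying on the desk. Bystander.
- remover_center (a point): Middle of a black staple remover with two jaws, about 55 x 28 x 42 mm, on the desk; the point is 15 mm up. Bystander.
- mug: Blue mug, 82 mm wide, 95 mm high, handle at its +y; origin under its centre. Bystander.
- bell: Brass hand bell, 72 mm wide, 111 mm high with its wooden handle upright, standing on the cubby's top; origin under its centre. Bystander.
- door: Frosted door, 250 x 142 x 6 mm. Origin: its pivot, far lower corner, 200 mm from the runner; axes the cubby's when dropped, turned 0.035 rad about y at the mark, stop at 0.0365. Bears on the wedge with 2.5 to 4.3 N as it rises (push 3 to 8 N, more if the wedge is also pressed down); tight means 6 to 20 N on the wedge: a push of 11 to 17 N, and 4 N or more above that while rising. Over 20 N harms.
Mind the look-alikes: they are no part of the job. What is meant by the part that bears wedge_grip is not green, and is the larger of those in its own colour.

How it is judged:
By the outcome, as a careful person would: the job done as asked, in the order asked, and still so for the second after the job is handed in, with the robot touching nothing.
It also fails if it takes over 66 s, if anything falls off the work surface, if the arm or the gripper's body presses on something with over 40 N, if the wrist force passes 120 N, or if a joint passes its speed limit or range.

## Robot

A 7-joint arm with a two-finger parallel gripper is mounted at the origin on the work surface. World frame = base frame: x ahead of the robot, y to its left, z up, the work surface at z = 0. Lengths are in mm, angles in rad, forces in N, time in s.
With the tool pointing down it reaches from about 400 to 875 mm from the base axis. Payload 4.4 kg.
Tool frame: the origin (TCP) lies at the very end of the fingers, on their centre line; the grasp point (between the pads) lies 19 mm behind it; z points along the fingers, y is the line along which they close (so a half turn about z gives the same grasp; the last joint's range is limited). The gripper opens to 85 mm and grips with 20 to 120 N. Pads are 22 mm wide; open, the fingers measure 114 mm over their backs; the gripper's body (76 mm by 85 mm) begins 54 mm behind the grasp point. The pads swing forward as they close: fully open they stand 13 mm farther back than shut.
Start: joints at [1.149, 0.628, 0.038, 1.517, -0.027, 0.996, -0.02], TCP at [226.449, -609.293, 231.313] pointing down, gripper open.
Joint ranges: [-3.06, 3.06], [-0.37, 2.12], [-1.25, 1.32], [0.18, 2.47], [-1.1, 4.24], [0.23, 1.98], [-2.94, 2.94]. Speed limits (rad/s): [2.57, 2.57, 3.14, 3.14, 3.14, 3.14, 3.14].

## Interface

Orientations are given as [roll, pitch, yaw] about the fixed x, y, z axes, in that order (R = Rz(yaw) Ry(pitch) Rx(roll)).
In Python, from cell import ctrl gives the robot as it stands.
- The arm moves only by the tool jog_arm, never from a script. Its argument "plan" is a list of rows, each an object of numbers: "tx", "ty", "tz": the shift along the tool's x, y, z as a fraction of full scale; "wx", "wy", "wz": the turn, a rotation vector about the tool's x, y, z as a fraction of full scale; "claw": the closure, from 0 (fully open) to 1 (shut). In form: [{"tx": .., "ty": .., "tz": .., "wx": .., "wy": .., "wz": .., "claw": ..}, ...]. A call has 1 to 12 rows; each row is the pose to reach, as a shift and turn from the pose commanded when the call began, along the tool's axes at that moment; what a row does not reach only later rows make up. Full scale, the value 1, is 300 mm for a shift and 90 degrees for a turn. A row lasts 1/10 s, in which the tool goes at most 50 mm and 8.59 degrees, less where a joint would pass 70% of its speed; a pose out of reach is approached as far as the arm can. A call with a number of a shift or a turn outside -1 to 1 is refused whole. A call with a gripper value outside its range is refused whole. The fingers move at their own pace and stop on an object; the grip force is fixed at half the most. Time passes only in rows, so rows that repeat a pose let the fingers close. It gives the time, the measured TCP pose, the force, the opening and the grip force at its end, in the units of the state.
- ctrl.read_state(): the state, without advancing time (a new reading comes with each control period).
- ctrl.get_image(name): name is "scene" or "top" or "wrist"; returns a dict with "img" (384x512x3 uint8, red, green, blue), "depth" (384x512 float32, mm along the optical axis (not along the pixel's ray), 0 where there is no reading), "fx", "fy", "cx", "cy" (pixels), "distortion" ([k1, k2, p1, p2, k3] as OpenCV has them; the pictures are not rectified), "position" and "orientation" of the camera in the world; the wrist camera has in their place "hand_eye" (4x4, takes a point from camera to tool coordinates, whose origin is the TCP and whose axes are the flange's). Camera axes: x right, y down, z forward; pixel columns grow to the right and rows downward; lengths in mm; the calibration is good to about 2 mm. A picture is of the moment at which its call begins: read the wrist's pose just before it.
- ctrl.finish_job(): hands the job in; it is judged then, once.
Trained networks look in a picture, given as the dict that the camera call returned (one of the last four; its "shot" number tells which), for a name from the list of things; names that differ only in an ending like _2 or _b are one class to them, and where a whole thing is asked for, a point or a joint stands for the part that bears it (a point fixed in the world has none). Each returns a list of dicts, best first, with "score" (0 to 1); they miss things now and then, are a little off and sometimes report something else, mostly with a low value. They report only what shows in the picture. A call takes as long as a camera call. They do not tell look-alikes from the thing itself.
- ctrl.trace(picture, thing): "pixels" (384x512 bool, what is visible of it) and "extent" ([centre column, centre row, width, height] in pixels, round what is visible of it).
The state is a dict: "clock": time; "qpos": joint angles; "qd": joint speeds; "tau": joint torques, N m; "eef_pos": TCP position; "tool_rot": TCP orientation; "force": force on the tool from outside, world axes, zero at the start; "torque": the same for the moment, N m; "width": finger opening in mm; "gripper_force": force on a finger pad.
Only numpy, scipy, OpenCV 4.12 (cv2) and the standard library are available. Lean on these libraries where they do the work, as an engineer would, in place of code of your own. Each camera call takes 0.05 s, during which the arm holds its last target. There are 200 camera calls.

## Working session

There is one attempt and no reset: what is moved stays moved. The work goes in short steps, Python scripts to look and compute and a tool call to move; the robot and the scene stay as the last step left them, time stands still between calls to the robot, and variables do not carry over. Pictures are saved under pics/ and viewed, at most 10 in all, crops included, and the job is handed in when it is done.

Besides the shell and the picture viewer there is one more tool, called after "Call:" in YAML: its name, and indented under it one key for each argument. jog_arm: Moves the arm, as the interface text tells. Shift numbers are shares of 300 mm and turn numbers shares of 90 degrees, none past 1 either way. Its arguments: {"type":"object","properties":{"plan":{"type":"array"}},"required":["plan"]}

```bash
mkdir -p pics; cat > h.py <<'E'
import numpy as np, cv2
from scipy.spatial.transform import Rotation as R
from cell import ctrl
def Rm(o):
    o=np.array(o,float)
    if o.shape==(3,3): return o
    return R.from_euler('xyz',o).as_matrix() if o.size==3 else R.from_quat(o).as_matrix()
def shot(name):
    s=ctrl.read_state(); p=ctrl.get_image(name)
    if 'hand_eye' in p:
        T=np.eye(4);T[:3,:3]=Rm(s['tool_rot']);T[:3,3]=s['eef_pos'];T=T@np.array(p['hand_eye'])
        p['_R'],p['_t']=T[:3,:3],T[:3,3]
    else: p['_R'],p['_t']=Rm(p['orientation']),np.array(p['position'])
    return p
def K(p): return np.array([[p['fx'],0,p['cx']],[0,p['fy'],p['cy']],[0,0,1.]])
def pts(p,uv,d=None):
    uv=np.array(uv,float).reshape(-1,2)
    n=cv2.undistortPoints(uv[:,None],K(p),np.array(p['distortion']))[:,0]
    if d is None: d=p['depth'][uv[:,1].round().astype(int),uv[:,0].round().astype(int)]
    c=np.c_[n,np.ones(len(n))]*np.reshape(d,(-1,1))
    return c@p['_R'].T+p['_t']
def onz(p,uv,z):
    a=pts(p,uv,np.ones(len(np.reshape(uv,(-1,2)))))-p['_t']
    return p['_t']+a*((z-p['_t'][2])/a[:,2:3])
def proj(p,X):
    c=(np.array(X,float).reshape(-1,3)-p['_t'])@p['_R']
    return cv2.projectPoints(c,np.zeros(3),np.zeros(3),K(p),np.array(p['distortion']))[0][:,0]
def save(p,f,box=None,s=1):
    im=p['img'][...,::-1]
    if box: im=im[box[1]:box[3],box[0]:box[2]]
    cv2.imwrite('pics/'+f,cv2.resize(im,None,fx=s,fy=s,interpolation=cv2.INTER_CUBIC))
E
python3 - <<'E'
from h import *
print(ctrl.read_state())
ims=[]
for n in('scene','top'):
    p=shot(n); print(n,p['_t'],p['_R'].round(2).tolist(),p['fx'])
    ims.append(p['img'])
    for t in('wedge_grip','wedge_tip','runner','door_line','mark','cubby','ruler_center','remover_center','mug','bell','door'):
        for r in ctrl.trace(p,t)[:4]:
            m=r['pixels']&(p['depth']>0); v,u=np.nonzero(m)
            if len(u)<5: print(t,r['score'],r['extent']);continue
            X=pts(p,np.c_[u,v]); print(t,round(r['score'],2),np.round(r['extent']),m.sum(),np.median(X,0).round(),X.min(0).round(),X.max(0).round(),p['img'][m].mean(0).round())
cv2.imwrite('pics/a.png',cv2.resize(np.vstack(ims)[...,::-1],None,fx=.78,fy=.78))
E
```

```text
{'clock': 0.0, 'qpos': array([ 1.14921801,  0.6293431 ,  0.0384622 ,  1.51840619, -0.02697086,
        0.99628388, -0.02000492]), 'qd': array([ 0.00026323, -0.00082161, -0.00156715,  0.0005563 , -0.00167045,
       -0.00042738,  0.00062707]), 'tau': array([ 6.23915912e-04, -5.63393712e+01,  1.22600421e+00, -1.93445367e+01,
        1.09008720e-02,  1.04713239e-02,  3.32365653e-05]), 'eef_pos': array([ 226.19192603, -608.69082413,  230.37921312]), 'tool_rot': array([-3.13967160e+00,  6.23157848e-05,  3.55772079e-01]), 'force': array([0.95825894, 0.42190418, 0.01596024]), 'torque': array([ 0.02826272,  0.03263926, -0.01266881]), 'gripper_force': 0.0, 'width': 85.20053967041571}
scene [962.43167788 876.57706686 908.76223121] [[-0.87, 0.3, -0.38], [0.49, 0.56, -0.67], [0.01, -0.78, -0.63]] 449.5009176018087
wedge_grip 0.9 [310. 294.  48.  47.] 946 [490. 323.  17.] [441. 220.  -3.] [509. 382.  38.] [147. 127.  97.]
wedge_grip 0.85 [338. 262.  25.  23.] 308 [374. 260.  12.] [313. 223.  -3.] [417. 286.  25.] [154. 133. 102.]
wedge_grip 0.65 [428. 292.  72.  29.] 1143 [226. 453.  17.] [144. 3
[... 3130 characters left out ...]
209.   -3.] [ 711. -174.  190.] [60. 56. 49.]
ruler_center 0.81 [238. 150.  30.  22.] 325 [642. 115.   4.] [604.  62.  -3.] [680. 165.  10.] [144. 143. 118.]
remover_center 0.48 [250. 202.   8.  19.] 161 [468.  76.  26.] [445.  55.  -3.] [495.  96.  41.] [32. 32. 33.]
mug 0.75 [174. 127.  40.  33.] 797 [708. 305.  49.] [656. 260.  -1.] [752. 370. 101.] [24. 36. 49.]
mug 0.6 [375. 154.  94. 116.] 8875 [ 572. -263.  189.] [ 438. -482.   -6.] [ 840. -174.  290.] [105.  84.  57.]
bell 0.63 [395. 114.  35.  26.] 624 [ 672. -316.  222.] [ 645. -465.    2.] [ 802. -289.  302.] [77. 57. 25.]
door 0.72 [337. 159.  17.  84.] 869 [ 556. -196.   87.] [ 464. -209.    3.] [ 707. -175.  183.] [60. 56. 49.]
```

View pics/a.png

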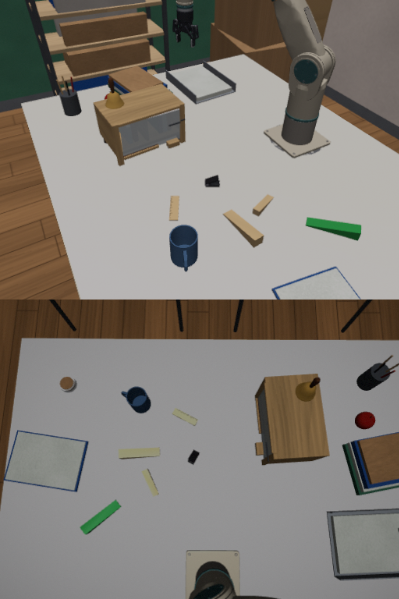

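The wedge could be the large birch one at scene (310,294), the small birch one at (338,262), or the green one at (428,292). The description points to the large birch one, so next I'll take a close crop and measure.

```bash
python3 - <<'E'
from h import *
from scipy.optimize import least_squares
for n in('scene','top'):
    p=shot(n)
    r=[r for r in ctrl.trace(p,'wedge_grip') if (abs(r['extent'][0]-(310 if n=='scene' else 178))<8)][0]
    m=cv2.erode(r['pixels'].astype(np.uint8),np.ones((3,3)))>0
    v,u=np.nonzero(m&(p['depth']>0)); X=pts(p,np.c_[u,v])
    # axis along y; height profile
    for a in range(215,390,20):
        s=X[(X[:,1]>a)&(X[:,1]<=a+20)]
        if len(s)>3: print(n,a,len(s),np.percentile(s[:,2],[50,90]).round(1),np.percentile(s[:,0],[5,50,95]).round())
    if n=='scene': save(p,'w.png',(270,230,470,330),3)
    v,u=np.nonzero(p['depth']>0); X=pts(p,np.c_[u,v])
    d=X[(abs(X[:,2])<15)&(X[:,0]>300)&(X[:,0]<750)&(X[:,1]>-100)&(X[:,1]<400)]; print('desk',np.median(d[:,2]))
    q=X[(X[:,2]>180)&(X[:,2]<203)&(X[:,0]>420)&(X[:,0]<780)&(X[:,1]<-100)&(X[:,1]>-450)]
    rr=cv2.minAreaRect(q[:,:2].astype(np.float32)); print('top face',np.median(q[:,2]),rr)
print(proj(p,[[470,-195,10]]))
w=shot('wrist'); print('wrist',w['_t'],w['_R'].round(2).tolist(),w['fx'],np.array(w['hand_eye']).round(3).tolist())
p=shot('scene'); save(p,'c.png',(110,100,270,240),4)
E
```

```text
scene 215 36 [4.  6.2] [478. 489. 504.]
scene 235 68 [ 7.4 10.4] [477. 492. 507.]
scene 255 63 [11.6 13.9] [477. 491. 505.]
scene 275 70 [15.5 18.3] [477. 492. 503.]
scene 295 81 [19.1 21.9] [475. 491. 503.]
scene 315 95 [23.1 25.9] [472. 490. 501.]
scene 335 114 [27.1 29.9] [470. 492. 500.]
scene 355 121 [30.8 33.7] [468. 488. 496.]
scene 375 84 [24.8 35.2] [467. 483. 495.]
desk -0.7267328948101976
top face 189.08627213257307 ((594.6340942382812, -284.47186279296875), (303.3126525878906, 207.54525756835938), 4.374273300170898)
top 215 44 [6.6 9.6] [477. 490. 503.]
top 235 58 [10.6 14. ] [476. 489. 502.]
top 255 66 [14.9 17.9] [472. 487. 501.]
top 275 63 [18.4 21. ] [471. 484. 498.]
top 295 68 [22.6 26. ] [468. 483. 497.]
top 315 72 [26.8 29.5] [466. 480. 496.]
top 335 69 [31.  33.4] [463. 479. 495.]
top 355 66 [34.3 37.8] [463. 478. 492.]
desk 0.8908731055648786
top face 189.97203990212796 ((595.0161743164062, -287.32562255859375), (301.37322998046875, 198.72279357910156), 4.206025123596191)
[[333.17891222 201.76811945]]
wrist [ 304.75772576 -581.2847047   375.10068349] [[0.35, -0.89, -0.3], [-0.94, -0.33, -0.11], [0.0, 0.32, -0.95]] 289.0303262646749 [[0.0, -0.946, -0.325, 83.174], [1.0, 0.0, 0.001, 1.021], [-0.001, -0.325, 0.946, -143.775], [0.0, 0.0, 0.0, 1.0]]
```

View pics/w.png

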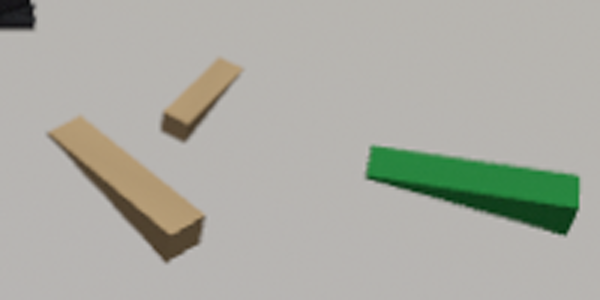

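View pics/c.png

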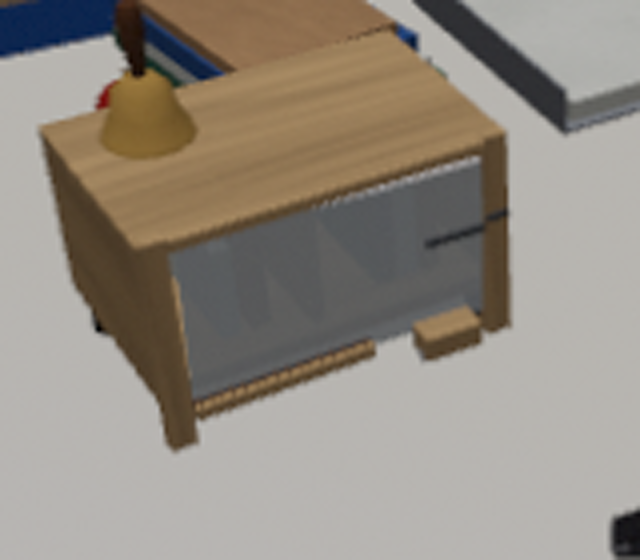

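The crops settle two things:
- **Wedge:** the right one is the larger birch wedge. Its thin end is at crop (62,125), towards the cubby, and its butt is at (185,240).
- **Door:** the runner block is at crop (447,333). The door strip runs from (428,245) to (483,226), and the frame strip is at (495,217).

Next I'll move towards the cubby for a close wrist view.

Call:
jog_arm:
  plan:
    - {"tx":0.6,"ty":-0.68,"tz":-0.1,"wz":-0.82,"claw":0}
    - {"tx":0.6,"ty":-0.68,"tz":-0.1,"wz":-0.82,"claw":0}
    - {"tx":0.6,"ty":-0.68,"tz":-0.1,"wz":-0.82,"claw":0}
    - {"tx":0.6,"ty":-0.68,"tz":-0.1,"wz":-0.82,"claw":0}
    - {"tx":0.6,"ty":-0.68,"tz":-0.1,"wz":-0.82,"claw":0}
    - {"tx":0.6,"ty":-0.68,"tz":-0.1,"wz":-0.82,"claw":0}
    - {"tx":0.6,"ty":-0.68,"tz":-0.1,"wz":-0.82,"claw":0}
    - {"tx":0.6,"ty":-0.68,"tz":-0.1,"wz":-0.82,"claw":0}
    - {"tx":0.6,"ty":-0.68,"tz":-0.1,"wz":-0.82,"claw":0}
    - {"tx":0.6,"ty":-0.68,"tz":-0.1,"wz":-0.82,"claw":0}
    - {"tx":0.6,"ty":-0.68,"tz":-0.1,"wz":-0.82,"claw":0}

```text
invalid input at $.plan[0]: expected keys tx, ty, tz, wx, wy, wz, claw
```

Call:
jog_arm:
  plan:
    - {"tx":0.6,"ty":-0.68,"tz":-0.1,"wx":0,"wy":0,"wz":-0.82,"claw":0}
    - {"tx":0.6,"ty":-0.68,"tz":-0.1,"wx":0,"wy":0,"wz":-0.82,"claw":0}
    - {"tx":0.6,"ty":-0.68,"tz":-0.1,"wx":0,"wy":0,"wz":-0.82,"claw":0}
    - {"tx":0.6,"ty":-0.68,"tz":-0.1,"wx":0,"wy":0,"wz":-0.82,"claw":0}
    - {"tx":0.6,"ty":-0.68,"tz":-0.1,"wx":0,"wy":0,"wz":-0.82,"claw":0}
    - {"tx":0.6,"ty":-0.68,"tz":-0.1,"wx":0,"wy":0,"wz":-0.82,"claw":0}
    - {"tx":0.6,"ty":-0.68,"tz":-0.1,"wx":0,"wy":0,"wz":-0.82,"claw":0}
    - {"tx":0.6,"ty":-0.68,"tz":-0.1,"wx":0,"wy":0,"wz":-0.82,"claw":0}
    - {"tx":0.6,"ty":-0.68,"tz":-0.1,"wx":0,"wy":0,"wz":-0.82,"claw":0}
    - {"tx":0.6,"ty":-0.68,"tz":-0.1,"wx":0,"wy":0,"wz":-0.82,"claw":0}
    - {"tx":0.6,"ty":-0.68,"tz":-0.1,"wx":0,"wy":0,"wz":-0.82,"claw":0}

```text
clock: 2.6
eef_pos: [324.0, -355.5, 261.4]
tool_rot: [3.142, 0.0, 1.641]
force: [-0.3, 0.2, 1.0]
width: 85.1
gripper_force: 0.0
```

Call:
jog_arm:
  plan:
    - {"tx":0.87,"ty":0.33,"tz":0,"wx":0,"wy":0,"wz":0,"claw":0}
    - {"tx":0.87,"ty":0.33,"tz":0,"wx":0,"wy":0,"wz":0,"claw":0}
    - {"tx":0.87,"ty":0.33,"tz":0,"wx":0,"wy":0,"wz":0,"claw":0}
    - {"tx":0.87,"ty":0.33,"tz":0,"wx":0,"wy":0,"wz":0,"claw":0}
    - {"tx":0.87,"ty":0.33,"tz":0,"wx":0,"wy":0,"wz":0,"claw":0}
    - {"tx":0.87,"ty":0.33,"tz":0,"wx":0,"wy":0,"wz":0,"claw":0}
    - {"tx":0.82,"ty":0.91,"tz":0.33,"wx":0,"wy":0,"wz":0,"claw":0}
    - {"tx":0.82,"ty":0.91,"tz":0.33,"wx":0,"wy":0,"wz":0,"claw":0}
    - {"tx":0.82,"ty":0.91,"tz":0.33,"wx":0,"wy":0,"wz":0,"claw":0}
    - {"tx":0.82,"ty":0.91,"tz":0.33,"wx":0,"wy":0,"wz":0,"claw":0}
    - {"tx":0.82,"ty":0.91,"tz":0.33,"wx":0,"wy":0,"wz":0,"claw":0}
    - {"tx":0.82,"ty":0.91,"tz":0.33,"wx":0,"wy":0,"wz":0,"claw":0}

```text
clock: 3.8
eef_pos: [577.9, -89.7, 160.6]
tool_rot: [-3.138, -0.001, 1.643]
force: [-0.8, -0.7, 0.1]
width: 85.3
gripper_force: 0.0
```

```bash
cat > look.py <<'E'
from h import *
import sys
p=shot('wrist')
im=np.ascontiguousarray(p['img'][::-1,::-1]); cv2.imwrite('pics/'+sys.argv[1],cv2.resize(im[...,::-1],None,fx=1.5,fy=1.5))
np.savez('last.npz',**{k:v for k,v in p.items() if k!='shot'})
print(proj(p,[[456,-195,105],[500,-190,10]]))
s=ctrl.read_state(); print(s['clock'],s['eef_pos'],s['tool_rot'],s['force'])
E
python3 look.py r1.png
```

```text
[[103.96923213 314.58503352]
 [183.35881526 253.37989073]]
3.85 [577.54418529 -89.94318793 161.99733404] [-3.13982151e+00 -1.71457670e-04  1.64299923e+00] [-0.55918772  0.16093499  1.52991367]
```

View pics/r1.png

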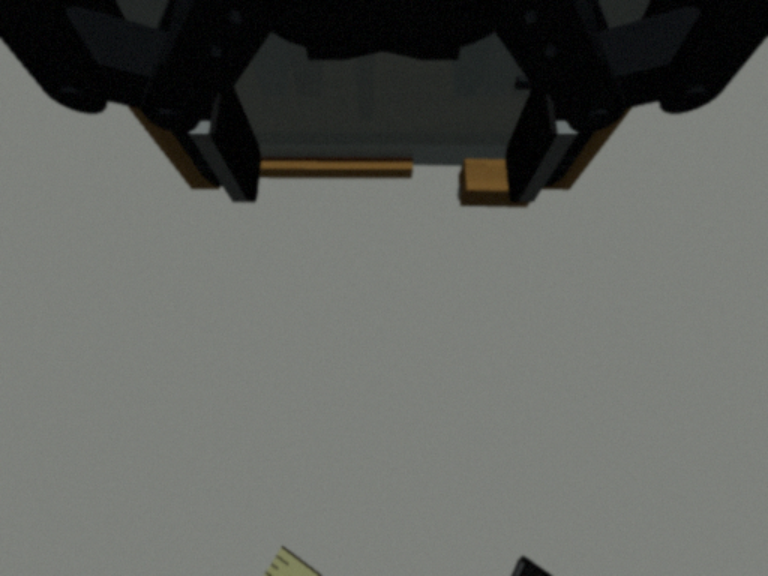

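The picture, rotated 180°, shows the runner block at (490,185), the door's lower edge at row 160, and the strip end at (523,85), partly hidden by a finger. I'll shift 105 mm so both strips show between the fingers.

Call:
jog_arm:
  plan:
    - {"tx":0,"ty":-0.35,"tz":0,"wx":0,"wy":0,"wz":0,"claw":0}
    - {"tx":0,"ty":-0.35,"tz":0,"wx":0,"wy":0,"wz":0,"claw":0}
    - {"tx":0,"ty":-0.35,"tz":0,"wx":0,"wy":0,"wz":0,"claw":0}
    - {"tx":0,"ty":-0.35,"tz":0,"wx":0,"wy":0,"wz":0,"claw":0}

```text
clock: 4.25
eef_pos: [471.6, -98.6, 164.1]
tool_rot: [3.141, 0.002, 1.642]
force: [0.4, -0.2, 0.6]
width: 85.4
gripper_force: 0.0
```

```bash
python3 look.py r2.png; python3 - <<'E'
import cv2
im=cv2.imread('pics/r2.png'); cv2.imwrite('pics/r2c.png',cv2.convertScaleAbs(cv2.resize(im[20:240,250:560],None,fx=2.5,fy=2.5),alpha=1.8))
E
```

```text
[[230.01928565 309.81443658]
 [274.53836497 250.46470452]]
4.3 [474.05387378 -98.32589257 164.19830312] [3.13816752e+00 1.65293853e-03 1.64263920e+00] [ 0.6453552  -0.13391124  0.76917561]
```

View pics/r2c.png

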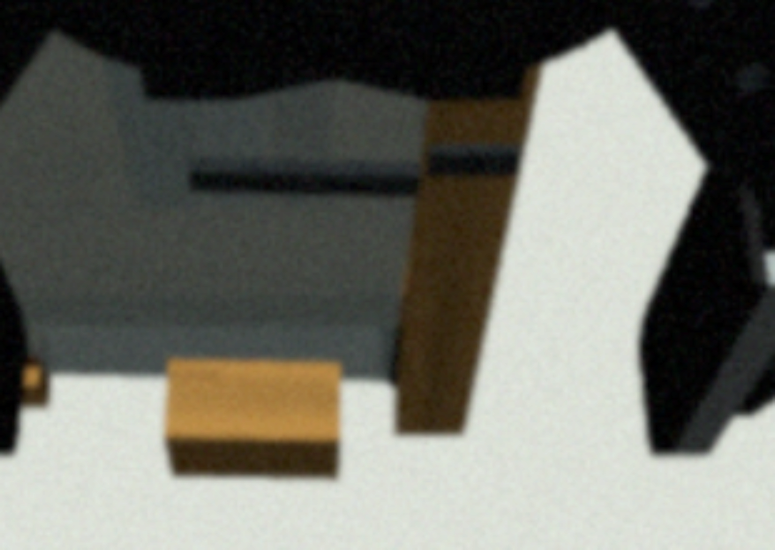

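The close view, in crop pixels, shows:
- **Frame strip:** near end at (430,161).
- **Door strip:** end at (418,182), visibly lower.
- **Block:** front top edge from (168,440) to (340,440), bottom edge from (173,475) to (338,477).

```bash
cat > m.py <<'E'
from h import *
p=dict(np.load('last.npz'))
def o(xy):
    xy=np.array(xy,float); r=(xy+.5)/2.5-.5+[250,20]; q=(r+.5)/1.5-.5; return np.array([511,383])-q
names=['blk ftl','blk ftr','blk fbl','blk fbr','blk btl','blk btr','mark','mark far','dline','dline far','post botL','post botR','door botL','door botR']
P=o([(168,440),(340,440),(173,475),(338,477),(168,360),(340,363),(430,161),(517,158),(418,182),(190,180),(398,432),(464,432),(45,372),(390,380)])
for n,u in zip(names,P):
    i=np.round(u).astype(int); win=p['depth'][i[1]-2:i[1]+3,i[0]-2:i[0]+3]; 
    print(n,u.round(1),pts(p,[u],np.median(win[win>0])).round(1), (win.min().round(),win.max().round()))
print('blk front top at z=50',onz(p,P[:2],50).round(1)); print('blk back top z50',onz(p,P[4:6],50).round(1))
# block top depth region
g=o([(x,y) for x in range(185,325,6) for y in range(375,425,5)]); X=pts(p,g); print('blk top z',np.median(X[:,2]))
g=o([(x,y) for x in range(350,640,8) for y in range(490,540,8)]); X=pts(p,g); print('desk z',np.median(X[:,2]))
E
python3 m.py
```

```text
blk ftl [299.9 252.7] [[ 523.9 -174.3   38.1]] (np.float32(305.0), np.float32(352.0))
blk ftr [254.  252.7] [[ 476.5 -199.1    2.6]] (np.float32(0.0), np.float32(352.0))
blk fbl [298.6 243.4] [[ 528.6 -182.9    2.2]] (np.float32(322.0), np.float32(347.0))
blk fbr [254.6 242.8] [[ 476.2 -186.1    1.9]] (np.float32(0.0), np.float32(348.0))
blk btl [299.9 274. ] [[ 526.6 -199.3   40.2]] (np.float32(311.0), np.float32(319.0))
blk btr [254.  273.2] [[ 477.  -203.1   38.4]] (np.float32(312.0), np.float32(321.0))
mark [230.  327.1] [[ 457.4 -201.2  117.8]] (np.float32(234.0), np.float32(246.0))
mark far [206.8 327.9] [[ 438.6 -201.1  120. ]] (np.float32(234.0), np.float32(387.0))
dline [233.2 321.5] [[ 459.5 -201.   111.6]] (np.float32(244.0), np.float32(249.0))
dline far [294. 322.] [[ 511.1 -198.5  111.1]] (np.float32(243.0), np.float32(253.0))
post botL [238.6 254.8] [[ 458.1 -203.     3.3]] (np.float32(341.0), np.float32(352.0))
post botR [221.  254.8] [[ 436.9 -204.9    2.5]] (np.float32(340.0), np.float32(352.0))
door botL [332.7 270.8] [[ 563.3 -196.2   34.9]] (np.float32(314.0), np.float32(358.0))
door botR [240.7 268.7] [[ 461.8 -218.4    8.8]] (np.float32(319.0), np.float32(358.0))
blk front top at z=50 [[ 521.3 -167.3   50. ]
 [ 474.8 -170.7   50. ]]
blk back top z50 [[ 524.3 -192.6   50. ]
 [ 476.5 -195.    50. ]]
blk top z 38.502717674799385
desk z 1.1223877432286145
```

Mark is at about (457,-201,118), and the runner's mid-point at about (500.6,-190), with a level height of about 17 mm. The cubby's yaw is about 0.073 rad. Now over to the wedge.

Call:
jog_arm:
  plan:
    - {"tx":0.63,"ty":0.06,"tz":0,"wx":0,"wy":0,"wz":0,"claw":0}
    - {"tx":0.63,"ty":0.06,"tz":0,"wx":0,"wy":0,"wz":0,"claw":0}
    - {"tx":0.63,"ty":0.06,"tz":0,"wx":0,"wy":0,"wz":0,"claw":0}
    - {"tx":0.63,"ty":0.06,"tz":0,"wx":0,"wy":0,"wz":0,"claw":0}

```text
clock: 4.7
eef_pos: [479.7, 96.1, 163.5]
tool_rot: [3.137, -0.002, 1.645]
force: [0.6, -0.2, -0.3]
width: 85.4
gripper_force: 0.0
```

Call:
jog_arm:
  plan:
    - {"tx":0.63,"ty":0.06,"tz":0,"wx":0,"wy":0,"wz":0,"claw":0}
    - {"tx":0.63,"ty":0.06,"tz":0,"wx":0,"wy":0,"wz":0,"claw":0}
    - {"tx":0.63,"ty":0.06,"tz":0,"wx":0,"wy":0,"wz":0,"claw":0}
    - {"tx":0.63,"ty":0.06,"tz":0,"wx":0,"wy":0,"wz":0,"claw":0}
    - {"tx":0.63,"ty":0.06,"tz":0,"wx":0,"wy":0,"wz":0,"claw":0}
    - {"tx":0.63,"ty":0.06,"tz":0,"wx":0,"wy":0,"wz":0,"claw":0}

```text
clock: 5.3
eef_pos: [482.6, 283.8, 162.9]
tool_rot: [3.14, -0.001, 1.646]
force: [1.1, -0.7, 0.2]
width: 85.5
gripper_force: 0.0
```

```bash
cat > wm.py <<'E'
from h import *
from scipy.optimize import least_squares
p=shot('wrist'); s=ctrl.read_state(); print(s['clock'],s['eef_pos'],s['tool_rot'])
rs=ctrl.trace(p,'wedge_grip'); print([(round(r['score'],2),r['extent']) for r in rs])
exp=proj(p,[[483,300,20]])[0]; r=min(rs,key=lambda r:np.hypot(r['extent'][0]-exp[0],r['extent'][1]-exp[1]))
m=r['pixels'].astype(np.uint8)
W,L=18,160
def corners(x,y,a):   # x,y = tip middle; butt direction = Rz(a)*(+y)
    C=np.array([[-W,0,0],[W,0,0],[-W,0,4],[W,0,4],[-W,L,0],[W,L,0],[-W,L,36],[W,L,36]],float)
    c,s_=np.cos(a),np.sin(a); q=C.copy(); q[:,0]=c*C[:,0]-s_*C[:,1]+x; q[:,1]=s_*C[:,0]+c*C[:,1]+y; return q
def cost(v):
    h=cv2.convexHull(proj(p,corners(v[0],v[1],v[2]/100)).astype(np.float32)); k=np.zeros_like(m)
    cv2.fillConvexPoly(k,(h*16).round().astype(np.int32),1,shift=4)
    return 1-(k&m).sum()/max(1,(k|m).sum())
from scipy.optimize import minimize
b=min((minimize(cost,[x,y,a],method='Nelder-Mead',options=dict(initial_simplex=[[x,y,a],[x+8,y,a],[x,y+8,a],[x,y,a+6]])) for x in(486,494) for y in(213,222) for a in(5,10)),key=lambda o:o.fun)
print('tip x,y',b.x[:2],'yaw',b.x[2]/100,'1-IoU',b.fun)
a=b.x[2]/100
print('grip',b.x[0]-126*np.sin(a),b.x[1]+126*np.cos(a))
im=p['img'].copy()[...,::-1].copy(); 
cv2.polylines(im,[cv2.convexHull(proj(p,corners(b.x[0],b.x[1],a)).astype(np.float32)).round().astype(int)],True,(0,0,255),1)
cv2.imwrite('pics/wm.png',im)
E
python3 wm.py
```

```text
5.35 [482.74175209 281.75182446 162.67243152] [3.14050439e+00 3.04059861e-04 1.64363859e+00]
[(0.94, [147.1, 193.3, 98.5, 51.8]), (0.91, [257.9, 154.6, 43.8, 151.6]), (0.86, [32.9, 39.6, 65.8, 79.3])]
tip x,y [490.3175824  216.80054876] yaw 0.08934325188674212 1-IoU 0.020554066130473614
grip 479.0753029908823 342.29800353304427
```

View pics/wm.png

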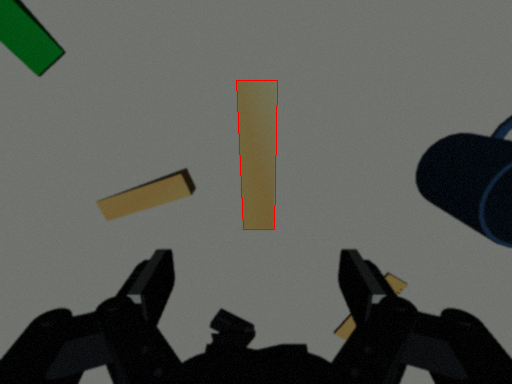

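The wedge outline fits well: tip at pixel (259,229), butt at (257,81), IoU 0.98. The grip point is (479,342), so I'll descend there and grasp.

Call:
jog_arm:
  plan:
    - {"tx":0.2,"ty":0.003,"tz":0.2,"wx":0,"wy":0,"wz":-0.011,"claw":0}
    - {"tx":0.2,"ty":0.003,"tz":0.2,"wx":0,"wy":0,"wz":-0.011,"claw":0}
    - {"tx":0.2,"ty":0.003,"tz":0.3,"wx":0,"wy":0,"wz":-0.011,"claw":0}
    - {"tx":0.2,"ty":0.003,"tz":0.4,"wx":0,"wy":0,"wz":-0.011,"claw":0}
    - {"tx":0.2,"ty":0.003,"tz":0.48,"wx":0,"wy":0,"wz":-0.011,"claw":0}
    - {"tx":0.2,"ty":0.003,"tz":0.53,"wx":0,"wy":0,"wz":-0.011,"claw":0}
    - {"tx":0.2,"ty":0.003,"tz":0.53,"wx":0,"wy":0,"wz":-0.011,"claw":0}
    - {"tx":0.2,"ty":0.003,"tz":0.53,"wx":0,"wy":0,"wz":-0.011,"claw":0}

```text
clock: 6.2
eef_pos: [479.4, 341.4, 4.0]
tool_rot: [3.141, -0.0, 1.66]
force: [0.4, -0.3, 1.0]
width: 85.5
gripper_force: 0.0
```

Call:
jog_arm:
  plan:
    - {"tx":0,"ty":0,"tz":0,"wx":0,"wy":0,"wz":0,"claw":1}
    - {"tx":0,"ty":0,"tz":0,"wx":0,"wy":0,"wz":0,"claw":1}
    - {"tx":0,"ty":0,"tz":0,"wx":0,"wy":0,"wz":0,"claw":1}
    - {"tx":0,"ty":0,"tz":0,"wx":0,"wy":0,"wz":0,"claw":1}
    - {"tx":0,"ty":0,"tz":0,"wx":0,"wy":0,"wz":0,"claw":1}
    - {"tx":0,"ty":0,"tz":0,"wx":0,"wy":0,"wz":0,"claw":1}
    - {"tx":0,"ty":0,"tz":0,"wx":0,"wy":0,"wz":0,"claw":1}
    - {"tx":0,"ty":0,"tz":0,"wx":0,"wy":0,"wz":0,"claw":1}
    - {"tx":0,"ty":0,"tz":0,"wx":0,"wy":0,"wz":0,"claw":1}
    - {"tx":0,"ty":0,"tz":0,"wx":0,"wy":0,"wz":0,"claw":1}

```text
clock: 7.2
eef_pos: [479.1, 342.2, 4.3]
tool_rot: [3.14, -0.001, 1.661]
force: [0.1, -0.5, 6.2]
width: 35.2
gripper_force: 61.4
```

Call:
jog_arm:
  plan:
    - {"tx":0,"ty":0,"tz":-0.15,"wx":0,"wy":0,"wz":0,"claw":1}
    - {"tx":0,"ty":0,"tz":-0.27,"wx":0,"wy":0,"wz":0,"claw":1}
    - {"tx":-0.1,"ty":-0.01,"tz":-0.27,"wx":0,"wy":0,"wz":0,"claw":1}
    - {"tx":-0.22,"ty":-0.01,"tz":-0.27,"wx":0,"wy":0,"wz":0,"claw":1}
    - {"tx":-0.34,"ty":-0.02,"tz":-0.27,"wx":0,"wy":0,"wz":0,"claw":1}
    - {"tx":-0.46,"ty":-0.03,"tz":-0.27,"wx":0,"wy":0,"wz":0,"claw":1}
    - {"tx":-0.56,"ty":-0.04,"tz":-0.27,"wx":0,"wy":0,"wz":0,"claw":1}
    - {"tx":-0.63,"ty":-0.04,"tz":-0.27,"wx":0,"wy":0,"wz":0,"claw":1}
    - {"tx":-0.63,"ty":-0.04,"tz":-0.27,"wx":0,"wy":0,"wz":0,"claw":1}

```text
clock: 8.1
eef_pos: [483.7, 148.1, 84.2]
tool_rot: [-3.14, 0.003, 1.656]
force: [1.3, 0.0, -0.1]
width: 35.1
gripper_force: 60.5
```

Call:
jog_arm:
  plan:
    - {"tx":-0.1,"ty":-0.01,"tz":0,"wx":0,"wy":0,"wz":0.011,"claw":1}
    - {"tx":-0.22,"ty":-0.02,"tz":0,"wx":0,"wy":0,"wz":0.011,"claw":1}
    - {"tx":-0.34,"ty":-0.03,"tz":0,"wx":0,"wy":0,"wz":0.011,"claw":1}
    - {"tx":-0.46,"ty":-0.04,"tz":0,"wx":0,"wy":0,"wz":0.011,"claw":1}
    - {"tx":-0.56,"ty":-0.04,"tz":0,"wx":0,"wy":0,"wz":0.011,"claw":1}
    - {"tx":-0.62,"ty":-0.04,"tz":0,"wx":0,"wy":0,"wz":0.011,"claw":1}
    - {"tx":-0.62,"ty":-0.04,"tz":0,"wx":0,"wy":0,"wz":0.011,"claw":1}
    - {"tx":-0.62,"ty":-0.04,"tz":0,"wx":0,"wy":0,"wz":0.011,"claw":1}

```text
clock: 8.9
eef_pos: [488.9, -32.5, 84.4]
tool_rot: [3.141, -0.001, 1.644]
force: [0.3, 0.6, -1.5]
width: 35.0
gripper_force: 60.5
```

```bash
cat > st.py <<'E'
from h import *
S=[ctrl.read_state() for _ in range(1)]
s=S[0]; print(s['clock'],s['eef_pos'],s['tool_rot'],s['force'],s['width'])
p=shot('wrist'); np.savez('last.npz',**{k:v for k,v in p.items() if k!='shot'})
print([(round(r['score'],2),r['extent']) for r in ctrl.trace(p,'wedge_grip')])
im=np.ascontiguousarray(p['img'][::-1,::-1]); cv2.imwrite('pics/s.png',cv2.convertScaleAbs(cv2.resize(im[...,::-1],None,fx=1.5,fy=1.5),alpha=1.7))
E
python3 st.py
```

```text
8.9 [488.9336172  -32.52738421  84.4323125 ] [ 3.14067853e+00 -1.16095589e-03  1.64435380e+00] [ 0.33777575  0.55618045 -1.45615703] 35.04163613602024
[(0.62, [256.6, 268.8, 87.3, 167.2])]
```

View pics/s.png

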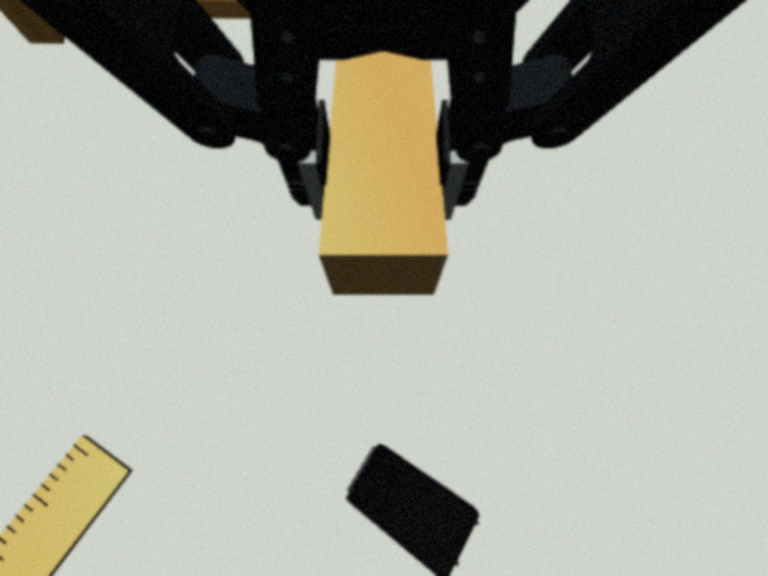

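The wedge is held straight, with its butt edge at rows 255–293, and the remover is clear. Now I'll lower to the desk.

Call:
jog_arm:
  plan:
    - {"tx":0,"ty":0,"tz":0.1,"wx":0,"wy":0,"wz":0,"claw":1}
    - {"tx":0,"ty":0,"tz":0.2,"wx":0,"wy":0,"wz":0,"claw":1}
    - {"tx":0,"ty":0,"tz":0.25,"wx":0,"wy":0,"wz":0,"claw":1}
    - {"tx":0,"ty":0,"tz":0.265,"wx":0,"wy":0,"wz":0,"claw":1}
    - {"tx":0,"ty":0,"tz":0.268,"wx":0,"wy":0,"wz":0,"claw":1}
    - {"tx":0,"ty":0,"tz":0.268,"wx":0,"wy":0,"wz":0,"claw":1}
    - {"tx":0,"ty":0,"tz":0.268,"wx":0,"wy":0,"wz":0,"claw":1}

```text
clock: 9.7
eef_pos: [489.1, -32.8, 4.4]
tool_rot: [3.14, -0.0, 1.645]
force: [-0.1, 0.1, -1.4]
width: 35.2
gripper_force: 60.4
```

```bash
cat > st2.py <<'E'
from h import *
s=ctrl.read_state(); print(s['clock'],s['eef_pos'].round(1),s['tool_rot'].round(4),s['force'].round(2),s['width'])
for n in('scene','top'):
    p=shot(n); m=ctrl.trace(p,'runner')
    save(p,f'{n}2.png',(150,110,270,220) if n=='scene' else (200,120,400,260),4)
E
python3 st2.py
```

```text
9.7 [489.1 -32.8   4.4] [ 3.1403e+00 -4.0000e-04  1.6453e+00] [-0.14  0.14 -1.35] 35.16955073471668
```

View pics/top2.png

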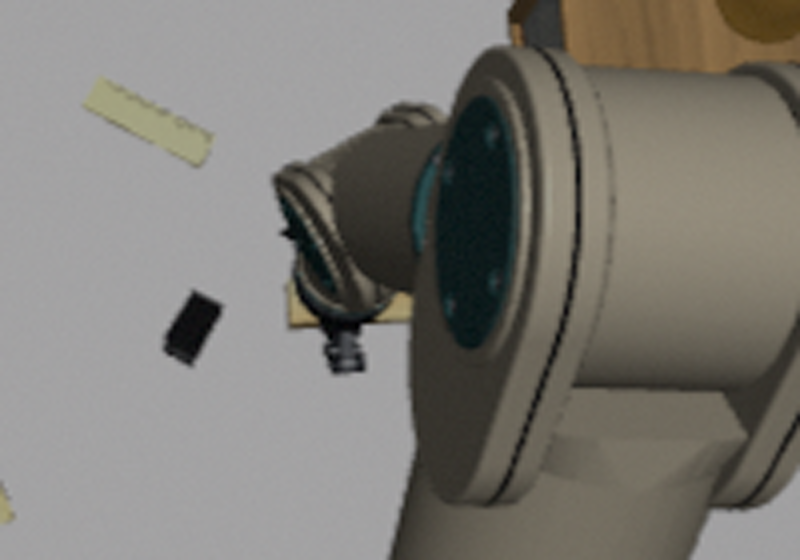

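```bash
cat > chk.py <<'E'
from h import *
p=shot('top'); v,u=np.nonzero(p['depth']>0); X=pts(p,np.c_[u,v])
for x0,x1,y0,y1 in((440,600,-380,-180),(600,740,-380,-180)):
    q=X[(X[:,0]>x0)&(X[:,0]<x1)&(X[:,1]>y0)&(X[:,1]<y1)&(X[:,2]>205)]; print((x0,x1),len(q),q.min(0).round() if len(q) else '',q.max(0).round() if len(q) else '')
s=shot('scene'); v,u=np.nonzero(s['depth']>0); X=pts(s,np.c_[u,v])
q=X[(X[:,0]>420)&(X[:,0]<740)&(X[:,1]>-380)&(X[:,1]<-150)&(X[:,2]>205)]; print(len(q),q.min(0).round(),np.percentile(q,[5,50,95],axis=0).round())
# strips in scene: dark pixels
r=ctrl.read_state(); print(r['qpos'].round(2))
E
python3 chk.py
```

```text
(440, 600) 0  
(600, 740) 443 [ 649. -353.  205.] [ 706. -294.  303.]
359 [ 653. -339.  205.] [[ 662. -323.  208.]
 [ 683. -312.  233.]
 [ 701. -296.  292.]]
[ 0.15  0.81 -0.2   2.11  0.55  0.28 -0.45]
```

The arm is clear of the cubby and bell. Advancing in small steps.

Call:
jog_arm:
  plan:
    - {"tx":-0.03,"ty":0,"tz":0,"wx":0,"wy":0,"wz":0,"claw":1}
    - {"tx":-0.06,"ty":0,"tz":0,"wx":0,"wy":0,"wz":0,"claw":1}
    - {"tx":-0.09,"ty":0,"tz":0,"wx":0,"wy":0,"wz":0,"claw":1}
    - {"tx":-0.12,"ty":0,"tz":0,"wx":0,"wy":0,"wz":0,"claw":1}
    - {"tx":-0.15,"ty":0,"tz":0,"wx":0,"wy":0,"wz":0,"claw":1}
    - {"tx":-0.15,"ty":0,"tz":0,"wx":0,"wy":0,"wz":0,"claw":1}
    - {"tx":-0.15,"ty":0,"tz":0,"wx":0,"wy":0,"wz":0,"claw":1}

```text
clock: 10.7
eef_pos: [492.3, -81.5, 4.3]
tool_rot: [3.141, 0.002, 1.641]
force: [1.3, -2.3, 4.7]
width: 34.8
gripper_force: 61.2
```

```bash
cat > st3.py <<'E'
from h import *
s=ctrl.read_state(); print(s['clock'],s['eef_pos'].round(1),s['tool_rot'].round(4),s['force'].round(2),s['qpos'].round(2))
p=shot('wrist'); im=np.ascontiguousarray(p['img'][::-1,::-1])
cv2.imwrite('pics/s3.png',cv2.convertScaleAbs(cv2.resize(im[...,::-1],None,fx=1.5,fy=1.5),alpha=1.8))
E
python3 st3.py
```

```text
10.7 [492.3 -81.5   4.3] [3.1406e+00 2.0000e-03 1.6408e+00] [ 1.33 -2.31  4.74] [ 0.26  0.81 -0.22  2.08  0.57  0.31 -0.38]
```

View pics/s3.png

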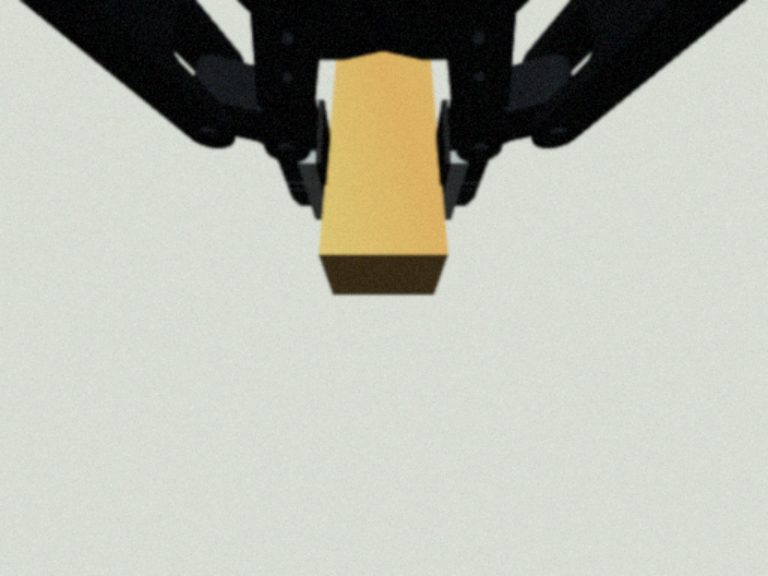

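The wedge is still held squarely (butt edge unchanged at rows 255–293), and the force is low. I'll ease off the desk slightly and go on.

Call:
jog_arm:
  plan:
    - {"tx":-0.015,"ty":0,"tz":-0.002,"wx":0,"wy":0,"wz":0,"claw":1}
    - {"tx":-0.03,"ty":0,"tz":-0.002,"wx":0,"wy":0,"wz":0,"claw":1}
    - {"tx":-0.03,"ty":0,"tz":-0.002,"wx":0,"wy":0,"wz":0,"claw":1}
    - {"tx":-0.03,"ty":0,"tz":-0.002,"wx":0,"wy":0,"wz":0,"claw":1}

```text
clock: 11.15
eef_pos: [492.1, -88.5, 4.3]
tool_rot: [-3.141, 0.0, 1.643]
force: [0.4, -0.8, -0.8]
width: 35.0
gripper_force: 60.5
```

Call:
jog_arm:
  plan:
    - {"tx":-0.015,"ty":0,"tz":0,"wx":0,"wy":0,"wz":0,"claw":1}
    - {"tx":-0.03,"ty":0,"tz":0,"wx":0,"wy":0,"wz":0,"claw":1}
    - {"tx":-0.03,"ty":0,"tz":0,"wx":0,"wy":0,"wz":0,"claw":1}

```text
clock: 11.45
eef_pos: [493.2, -97.0, 4.4]
tool_rot: [3.141, -0.0, 1.644]
force: [0.3, 2.3, -1.6]
width: 35.0
gripper_force: 60.4
```

Call:
jog_arm:
  plan:
    - {"tx":-0.01,"ty":0,"tz":0,"wx":0,"wy":0,"wz":0,"claw":1}
    - {"tx":-0.02,"ty":0,"tz":0,"wx":0,"wy":0,"wz":0,"claw":1}
    - {"tx":-0.02,"ty":0,"tz":0,"wx":0,"wy":0,"wz":0,"claw":1}

```text
clock: 11.75
eef_pos: [493.5, -103.4, 4.4]
tool_rot: [-3.141, 0.0, 1.643]
force: [0.0, 2.2, -2.6]
width: 35.3
gripper_force: 60.3
```

```bash
cat > f.py <<'E'
from h import *
F=[];P=[]
for i in range(6):
    s=ctrl.read_state(); F.append(s['force']);P.append(s['eef_pos'])
    p=shot('scene')
F=np.array(F); a=s['tool_rot'][2]; ax=np.array([np.cos(a),np.sin(a),0])
print(s['clock'],np.mean(P,0).round(2),'push',(F@ax).mean().round(2),'+-',(F@ax).std().round(2),'Fz',F[:,2].mean().round(2),'rot',s['tool_rot'].round(4))
np.savez('sc.npz',**{k:v for k,v in p.items() if k!='shot'})
E
python3 f.py
```

```text
12.0 [ 493.48 -103.43    4.45] push 1.31 +- 0.42 Fz -2.9 rot [-3.1414e+00  8.0000e-04  1.6433e+00]
```

Call:
jog_arm:
  plan:
    - {"tx":-0.01,"ty":0,"tz":0.001,"wx":0,"wy":0,"wz":0,"claw":1}
    - {"tx":-0.02,"ty":0,"tz":0.001,"wx":0,"wy":0,"wz":0,"claw":1}
    - {"tx":-0.03,"ty":0,"tz":0.001,"wx":0,"wy":0,"wz":0,"claw":1}

```text
clock: 12.35
eef_pos: [494.2, -111.2, 4.3]
tool_rot: [3.141, -0.001, 1.645]
force: [-0.3, 3.8, -0.9]
width: 35.1
gripper_force: 60.5
```

Call:
jog_arm:
  plan:
    - {"tx":-0.01,"ty":0,"tz":0.001,"wx":0,"wy":0,"wz":0,"claw":1}
    - {"tx":-0.02,"ty":0,"tz":0.001,"wx":0,"wy":0,"wz":0,"claw":1}

```text
clock: 12.55
eef_pos: [495.0, -116.8, 4.3]
tool_rot: [3.141, -0.001, 1.645]
force: [0.6, 6.0, 1.7]
width: 34.7
gripper_force: 60.8
```

```bash
cat > f2.py <<'E'
exec(open('f.py').read())
# strip heights in scene: dark pixels columns near the strips
q=proj(p,[[457.4,-201.2,117.8],[459.5,-201,111.6],[511,-198.5,111]]); print(q.round(1).tolist())
x0,x1=int(q[:,0].min())-8,int(q[:,0].max())+8; y0,y1=int(q[:,1].min())-8,int(q[:,1].max())+8
print(x0,y0); print(p['img'][y0:y1,x0:x1].mean(2).astype(int))
E
python3 f2.py
```

```text
12.8 [ 495.07 -117.43    4.27] push 4.67 +- 0.64 Fz 2.82 rot [ 3.1406e+00 -1.0000e-04  1.6440e+00]
[[231.3, 153.4], [230.8, 155.3], [216.2, 160.1]]
208 145
[[ 83  87  90  90  93  91  90  90  90  91 109  94  72  69  71  71  74  74
   73  75  75  75  75  75  75  73  73  72  70  70  67]
 [ 92  93  94  94  93  92  91  90  91  90  91 122  93  72  70  71  74  75
   75  75  75  75  76  75  73  73  73  73  72  71  68]
 [ 93  94  94  93  93  91  91  90  90  90  78 102 124  94  72  72  73  73
   74  75  76  75  75  75  74  75  73  72  71  69  69]
 [ 92  94  94  94  93  91  90  91  91  90  81  69 103 120 111  91  76  73
   73  76  75  74  75  75  74  73  72  72  71  70  70]
 [ 92  94  94  93  93  91  90  92  91  91  76  67  66  98 111 122 112  92
   87  79  75  76  75  75  73  73  73  72  91  95 112]
 [ 93  94  94  94  93  92  91  90  91  91  67  60  60  59  84 101 102 106
  120 125 115 111 113 113 112 110 124 127 124 106 103]
 [ 93  93  93  94  93  91  90  91  90  92  81  53  57  55  61  68  77  93
  108 112 104 103 106 105 104 101 113 116 108  91  69]
 [ 93  94  94  94  94  92  91  91  90  90
[... 1323 characters left out ...]
   19  22  24  24  31  30  26  27  25  22  19  16  17]
 [ 92  93  93  93  94  94  91  91  90  91  90  64  31  17  16  19  16  17
   15  15  20  19  21  22  17  18  19  18  18  16  15]
 [ 92  93  94  93  93  94  92  91  91  90  90  64  28  18  18  16  18  17
   18  20  20  18  21  19  18  18  19  17  18  15  20]
 [ 91  94  94  93  93  93  91  91  91  91  91  64  29  16  15  18  18  20
   17  18  17  18  17  19  18  19  16  18  15  17  16]
 [ 91  92  94  94  94  94  92  91  90  91  92  65  28  15  17  19  18  21
   18  18  19  18  19  15  17  20  19  20  18  17  17]
 [ 91  94  93  94  94  94  94  92  92  95  96  75  35  19  16  18  19  19
   20  20  17  21  19  20  19  18  16  17  19  16  19]]
```

Call:
jog_arm:
  plan:
    - {"tx":-0.01,"ty":0,"tz":0,"wx":0,"wy":0,"wz":0,"claw":1}
    - {"tx":-0.02,"ty":0,"tz":0,"wx":0,"wy":0,"wz":0,"claw":1}

```text
clock: 13.05
eef_pos: [495.5, -122.2, 4.3]
tool_rot: [3.141, -0.001, 1.645]
force: [-0.1, 7.8, 4.7]
width: 35.3
gripper_force: 61.1
```

Call:
jog_arm:
  plan:
    - {"tx":-0.01,"ty":0,"tz":0,"wx":0,"wy":0,"wz":0,"claw":1}

```text
clock: 13.15
eef_pos: [495.7, -125.1, 4.3]
tool_rot: [3.14, -0.002, 1.645]
force: [0.2, 8.6, 5.7]
width: 34.9
gripper_force: 61.1
```

Call:
jog_arm:
  plan:
    - {"tx":-0.007,"ty":0,"tz":0,"wx":0,"wy":0,"wz":0,"claw":1}

```text
clock: 13.25
eef_pos: [495.8, -126.4, 4.2]
tool_rot: [3.14, -0.003, 1.645]
force: [-2.4, 11.7, 6.6]
width: 35.0
gripper_force: 61.4
```

```bash
python3 f.py
```

```text
13.5 [ 495.77 -126.44    4.26] push 9.75 +- 1.11 Fz 6.11 rot [ 3.1405e+00 -2.4000e-03  1.6456e+00]
```

Call:
jog_arm:
  plan:
    - {"tx":0,"ty":0,"tz":-0.002,"wx":0,"wy":0,"wz":0,"claw":1}

```text
clock: 13.65
eef_pos: [495.7, -126.5, 4.3]
tool_rot: [3.141, -0.003, 1.646]
force: [0.4, 8.7, -5.5]
width: 34.6
gripper_force: 60.2
```

```bash
python3 f.py
```

```text
13.9 [ 495.68 -126.49    4.3 ] push 8.86 +- 0.77 Fz -1.11 rot [ 3.1409e+00 -2.6000e-03  1.6459e+00]
```

Call:
jog_arm:
  plan:
    - {"tx":-0.003,"ty":0,"tz":0,"wx":0,"wy":0,"wz":0,"claw":1}

```text
clock: 14.05
eef_pos: [495.7, -126.5, 4.3]
tool_rot: [3.141, -0.004, 1.646]
force: [-0.8, 11.7, 0.7]
width: 35.4
gripper_force: 60.9
```

```bash
python3 f.py
```

```text
14.3 [ 495.69 -126.55    4.29] push 10.96 +- 0.46 Fz 0.08 rot [ 3.1408 -0.0036  1.6464]
```

The wedge is on the stop: a 0.9 mm command moved it only 0.06 mm. I'll press to about 14 N.

Call:
jog_arm:
  plan:
    - {"tx":-0.004,"ty":0,"tz":0,"wx":0,"wy":0,"wz":0,"claw":1}
    - {"tx":-0.004,"ty":0,"tz":0,"wx":0,"wy":0,"wz":0,"claw":1}

```text
clock: 14.55
eef_pos: [495.7, -126.7, 4.3]
tool_rot: [3.141, -0.005, 1.647]
force: [-0.2, 12.7, 1.0]
width: 34.9
gripper_force: 61.0
```

```bash
python3 f.py
```

```text
14.8 [ 495.65 -126.66    4.28] push 12.72 +- 0.29 Fz 1.08 rot [ 3.1409 -0.0048  1.6472]
```

Call:
jog_arm:
  plan:
    - {"tx":-0.003,"ty":0,"tz":0,"wx":0,"wy":0,"wz":0,"claw":1}
    - {"tx":-0.003,"ty":0,"tz":0,"wx":0,"wy":0,"wz":0,"claw":1}

```text
clock: 15.05
eef_pos: [495.6, -126.7, 4.3]
tool_rot: [3.141, -0.006, 1.648]
force: [-0.5, 14.5, 1.8]
width: 34.4
gripper_force: 61.0
```

```bash
python3 f.py
```

```text
15.3 [ 495.64 -126.72    4.28] push 14.66 +- 0.29 Fz 1.43 rot [ 3.1409 -0.0058  1.6477]
```

The push is steady at 14.7 N. Releasing, then rising and backing off to look.

Call:
jog_arm:
  plan:
    - {"tx":0,"ty":0,"tz":0,"wx":0,"wy":0,"wz":0,"claw":0.2}
    - {"tx":0,"ty":0,"tz":0,"wx":0,"wy":0,"wz":0,"claw":0}
    - {"tx":0,"ty":0,"tz":0,"wx":0,"wy":0,"wz":0,"claw":0}
    - {"tx":0,"ty":0,"tz":0,"wx":0,"wy":0,"wz":0,"claw":0}
    - {"tx":0,"ty":0,"tz":0,"wx":0,"wy":0,"wz":0,"claw":0}
    - {"tx":0,"ty":0,"tz":0,"wx":0,"wy":0,"wz":0,"claw":0}

```text
clock: 15.95
eef_pos: [495.6, -132.1, 4.5]
tool_rot: [3.142, 0.0, 1.643]
force: [-0.3, 0.2, -0.2]
width: 85.6
gripper_force: 0.0
```

Call:
jog_arm:
  plan:
    - {"tx":0,"ty":0,"tz":-0.07,"wx":0,"wy":0,"wz":0,"claw":0}
    - {"tx":0,"ty":0,"tz":-0.2,"wx":0,"wy":0,"wz":0,"claw":0}
    - {"tx":0,"ty":0,"tz":-0.35,"wx":0,"wy":0,"wz":0,"claw":0}
    - {"tx":0.1,"ty":-0.07,"tz":-0.53,"wx":0,"wy":0,"wz":0,"claw":0}
    - {"tx":0.1,"ty":-0.07,"tz":-0.53,"wx":0,"wy":0,"wz":0,"claw":0}
    - {"tx":0.1,"ty":-0.07,"tz":-0.53,"wx":0,"wy":0,"wz":0,"claw":0}
    - {"tx":0.1,"ty":-0.07,"tz":-0.53,"wx":0,"wy":0,"wz":0,"claw":0}
    - {"tx":0.1,"ty":-0.07,"tz":-0.53,"wx":0,"wy":0,"wz":0,"claw":0}

```text
clock: 16.75
eef_pos: [472.0, -104.1, 162.0]
tool_rot: [-3.139, -0.0, 1.643]
force: [0.1, -0.2, -0.3]
width: 85.4
gripper_force: 0.0
```

```bash
python3 look.py r3.png; python3 - <<'E'
import cv2
im=cv2.imread('pics/r3.png'); cv2.imwrite('pics/r3c.png',cv2.convertScaleAbs(cv2.resize(im[20:260,250:560],None,fx=2.5,fy=2.5),alpha=1.8))
E
```

```text
[[229.81606058 306.55784151]
 [275.16553145 247.65855303]]
16.8 [ 471.97255313 -103.91622774  161.93115141] [-3.13898614e+00 -6.47593734e-04  1.64293302e+00] [-0.02668558 -0.17102966  0.43412682]
```

View pics/r3c.png

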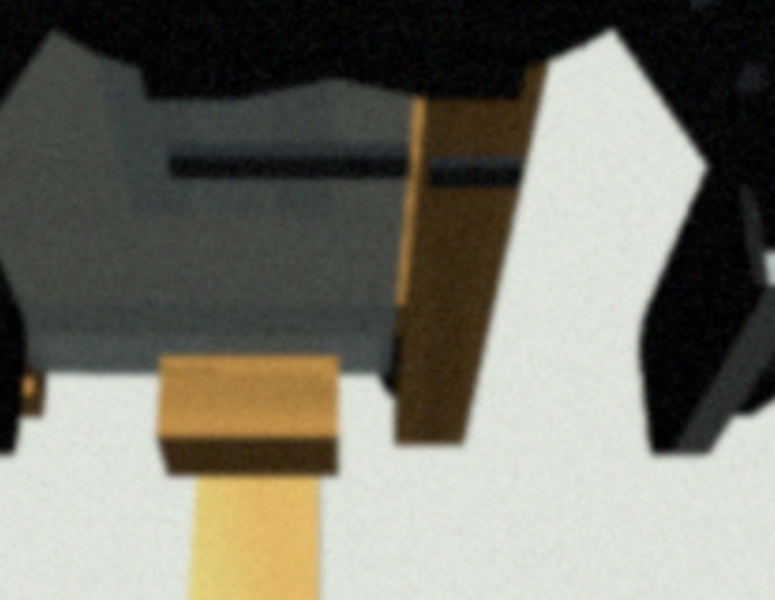

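The view shows the wedge squarely under the runner block (crop (255,540)). The door strip at (290,163) has come up from below the frame strip to level with it at (475,171); the small offset left is parallax and the stop's slight overshoot. The gripper is clear of everything, so I'm handing in.

```bash
python3 -c "
from cell import ctrl
print(ctrl.finish_job())"
```

```text
the job is handed in; nothing more can be done
None
```

The job is handed in: the birch wedge is under the runner, pushed at about 14.7 N against the stop and released, and the door strip looks level with the frame strip. I judged the level from one camera view and could not measure how tight the wedge stayed after I let go.

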